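Set the laminator's board-thickness selector to its third click and start it

ROBOT

A 6-joint arm with a two-finger parallel gripper is mounted at the origin on the work surface. World frame = base frame: x ahead of the robot, y to its left, z up, the work surface at z = 0. Lengths are in mm, angles in rad, forces in N, time in s.
With the tool pointing down it reaches from about 300 to 775 mm from the base axis. Payload 14.6 kg.
Tool frame: the origin (TCP) lies at the very end of the fingers, on their centre line; the grasp point (between the pads) lies 19 mm behind it; z points along the fingers, y is the line along which they close (so a half turn about z gives the same grasp; the last joint's range is limited). The gripper opens to 94 mm and grips with 3 to 60 N. Pads are 16 mm wide; open, the fingers measure 119 mm over their backs; the gripper's body (75 mm by 177 mm) begins 78 mm behind the grasp point.
Start: joints at [-1.316, 0.3, 1.521, -0, 1.321, -0.067], TCP at [173.944, -521.759, 205.446] pointing down, gripper open.
Joint ranges: [-3.03, 3.03], [-0.79, 2.21], [0.23, 2.52], [-1.04, 4.18], [0, 3.07], [-2.55, 2.55]. Speed limits (rad/s): [2.22, 2.22, 2.57, 3.14, 3.14, 3.14].

INTERFACE

Orientations are given as [roll, pitch, yaw] about the fixed x, y, z axes, in that order (R = Rz(yaw) Ry(pitch) Rx(roll)).
In Python, from cell import manip, camera, get_calibration gives the robot as it stands.
- The arm moves only by the tool arm_command, never from a script. Its argument "targets" is a list of rows, each an object of numbers: "hand": the opening, from -1 (shut) to 1 (fully open), so that 0 is half open; "x", "y", "z": the shift along the tool's x, y, z in m; "yaw": the turn about the tool's z in rad. In form: [{"hand": .., "x": .., "y": .., "z": .., "yaw": ..}, ...]. A call has 1 to 10 rows; each row shifts and turns the commanded pose from where the row before left it, along the tool's axes as they then stand; what a row does not reach is not made up. A row lasts 1/10 s, in which the tool goes at most 50 mm and 8.59 degrees, less where a joint would pass 70% of its speed; a pose out of reach is approached as far as the arm can. A call is refused whole if a number of a shift passes 0.05 or a number of a turn 0.15, either way. A call with a gripper value outside its range is refused whole. The fingers move at their own pace and stop on an object; "newtons" is the grip in N (left out, the last holds). Time passes only in rows, so rows that do not move let the fingers close. It gives the time, the measured TCP pose, the force, the opening and the grip force at its end, in the units of the state.
- manip.read_state(): the state, without advancing time (a new reading comes with each control period).
- camera(name): name is "scene" or "top" or "wrist"; returns the picture (480x640x3 uint8, red, green, blue); there is no depth.
- get_calibration(name): a dict with "K" (3x3 intrinsics, pixels), "cam_to_world" (4x4, takes a point from camera to world coordinates). Camera axes: x right, y up, looking along -z (the intrinsics and any distortion apply to the point x, -y, -z); pixel columns grow to the right and rows downward; lengths in mm; the calibration is good to about 2 mm. A picture is of the moment at which its call begins: read the wrist's pose just before it. get_calibration takes no time and is no camera call; for the wrist camera it gives the pose at the moment of the call.
- manip.sign_off(): hands the job in; it is judged then, once.
The state is a dict: "clock": time; "joints": joint angles; "qd": joint speeds; "effort": joint torques, N m; "eef_pos": TCP position; "eef_rot": TCP orientation; "wrist_force": force on the tool from outside, world axes, zero at the start; "moment": the same for the moment, N m; "finger_gap": finger opening in mm; "finger_force": force on a finger pad.
Only numpy, scipy, OpenCV 4.12 (cv2) and the standard library are available. Lean on these libraries where they do the work, as an engineer would, in place of code of your own. Each camera call takes 0.05 s, during which the arm holds its last target. There are 200 camera calls.

TASK

Get the laminator ready for the label board on its tray: with a fingertip, push the black selector lever along its slot away from its parked end, counting the clicks from there (the parked place itself is not a click), and let it stop in the third click without running past it. Then press the round start key fully down and let it go. Only push and press, never pinch the lever, and leave the square reverse key and everything lying around alone.

Things in the scene. Friction and masses are not known exactly. Their poses are not given: they have to be found in the camera images.
- laminator: bench board laminator, fixed: white cover, grey end caps, 200 deep (x) by 430 mm wide (y); in-feed tray on its -x side reaching 200 mm from the centre. Origin: centre of its underside, at table height; x points from in-feed to out-feed, y along its width. Flat deck 100 mm above the origin; its controls stand in a row 50 mm to the -x side of centre: lever slot at the +y end, then the two keys
- selector (a joint): slide of the black selector lever, m. 0 = parked end of its slot (long tick, nearest the +y end cap); grows along the laminator's -y. Clicks 15 mm apart, by short ticks: first 0.015, second 0.030, third 0.045, fourth 0.060, fifth 0.075 (slot end). Starts parked or in the first or second click. Leaving a click takes about 4 N; pushed past halfway (7.5 mm) it snaps into the next and stays
- selector_tip (a point): middle of the top of the lever's paddle, 32 mm above the deck. The black paddle is 10 mm thick along the slide and 24 mm wide across it, and spans 6 to 32 mm above the deck; parked, it stands 150 mm to the +y side of the laminator's centre. The deck round it is free
- start_key (a joint): the start key, in m of press: 0 is up, 0.005 fully down. Springs back when let go; needs 1.4 N to begin and 5 N to reach the bottom
- start_key_top (a point): centre of the top of the start key: a round white key 25 mm across, standing 8 mm above the deck, 105 mm to the -y side of the laminator's centre
- reverse_key (a joint): the reverse key, in m of press: 0 is up, 0.005 fully down; same spring
- reverse_key_top (a point): centre of the top of the reverse key: a square-cornered white key 14 x 20 mm, standing 8 mm above the deck, 60 mm beyond the start key to the -y side; to be left alone
- tape_roll: blue tape roll lying flat on the laminator's deck behind the controls, 92 mm across, 19 mm high; origin: centre of its underside. Loose, to be left where it is
- wide_roll: wide clear tape roll standing flat on the table beyond the laminator's +y end, 110 mm across, 48 mm high; origin: centre of its underside. Loose, to be left where it is
- strip: white label board 70 x 200 x 4 mm lying on the in-feed tray, 40 mm above the table; origin: centre of its underside. Loose, to be left where it is
- cutter: snap-off knife lying on the table beside the +y end, 140 x 19 x 16 mm; origin: under its handle. Loose, to be left where it is
- ruler: steel ruler 300 x 30 x 4 mm lying on the table beside the -y end; origin: centre of its underside. Loose, to be left where it is
- squeegee: grey hand squeegee 80 x 102 x 9 mm lying on the table off the -y end; origin: centre of its underside. Loose, to be left where it is
- mug: white mug, 80 mm across, 92 mm high, on the table off the +y end; origin: centre of its underside. Loose, to be left where it is
- pen_pot: dark metal pen pot, 72 mm across, 95 mm high with pens up to 140 mm, on the table off the -y end; origin: centre of its underside. Loose, to be left where it is

How it is judged:
By the outcome, as a careful person would: the job done as asked, in the order asked, and still so for the second after the job is handed in, with the robot touching nothing.
It also fails if it takes over 42 s, if anything falls off the work surface, if the arm or the gripper's body presses on something with over 40 N, if the wrist force passes 120 N, or if a joint passes its speed limit or range.

## Working session

There is one attempt and no reset: what is moved stays moved. The work goes in short steps, Python scripts to look and compute and a tool call to move; the robot and the scene stay as the last step left them, time stands still between calls to the robot, and variables do not carry over. Pictures are saved under pics/ and viewed, at most 10 in all, crops included, and the job is handed in when it is done.

Besides the shell and the picture viewer there is one more tool, called after ">>>" by a JSON object that holds its "op" and its "data", one argument or row to a line. arm_command: Moves the arm, as the interface text tells. Its arguments: {"type":"object","properties":{"targets":{"type":"array"},"newtons":{"type":"number"}},"required":["targets"]}

```bash
mkdir -p pics; ls; python3 - <<'E'
from cell import manip,camera,get_calibration
import cv2,numpy as np
np.set_printoptions(suppress=True,precision=4)
for n in("scene","top"):
    im=camera(n);cv2.imwrite(f"pics/{n}0.png",im[...,::-1]);c=get_calibration(n);print(n,c)
print(manip.read_state())
E
```

```text
pics
scene {'K': array([[459.9296,   0.    , 310.4927],
       [  0.    , 459.9296, 244.6685],
       [  0.    ,   0.    ,   1.    ]]), 'cam_to_world': array([[   0.0642,   -0.6415,    0.7645, 1443.4906],
       [   0.9977,    0.0584,   -0.0348,  -21.4968],
       [  -0.0223,    0.7649,    0.6437,  904.6746],
       [   0.    ,    0.    ,    0.    ,    1.    ]])}
top {'K': array([[498.3678,   0.    , 315.0486],
       [  0.    , 498.3678, 245.1685],
       [  0.    ,   0.    ,   1.    ]]), 'cam_to_world': array([[   0.0054,    0.9875,   -0.1573,  343.4995],
       [  -1.    ,    0.0044,   -0.0071,   34.2025],
       [  -0.0064,    0.1574,    0.9875, 1252.7901],
       [   0.    ,    0.    ,    0.    ,    1.    ]])}
{'clock': 0.1, 'joints': array([-1.3156,  0.3004,  1.5215,  0.    ,  1.3207, -0.0666]), 'qd': array([-0.0024, -0.0022, -0.0011, -0.0003,  0.0005, -0.0009]), 'effort': array([  0.0002, -53.2644, -35.3283,   0.0709,   0.0235,  -0.0001]), 'eef_pos': array([ 173.8914, -521.5374,  204.9493]), 'eef_rot': array([-3.1406, -0.0001,  0.3218]), 'wrist_force': array([ 0.8419,  0.0794, -0.3492]), 'moment': array([0.0092, 0.0012, 0.0204]), 'finger_force': 0.0, 'finger_gap': 94.0042047828496}
```

View pics/top0.png

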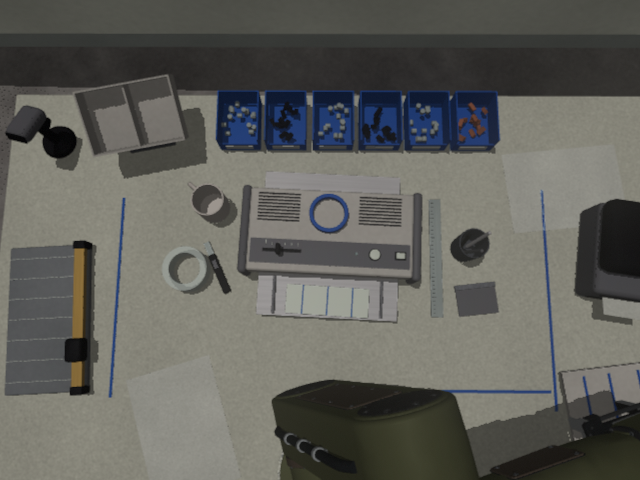

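View pics/scene0.png

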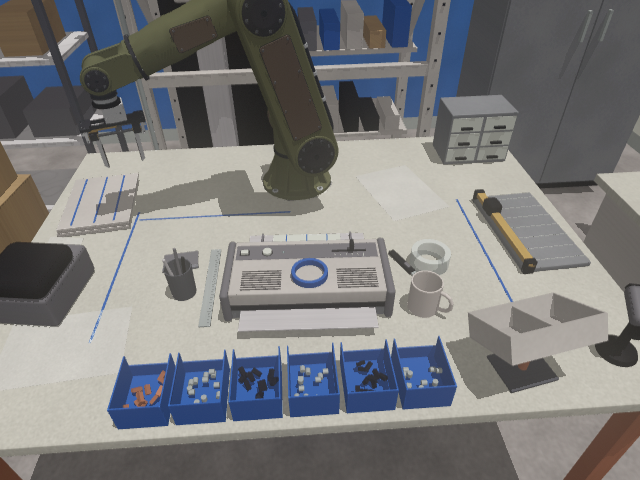

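The top view shows the laminator upright in the frame, with the lever near (279,249), start key (375,255), reverse key (400,256) and blue roll (329,213). I'll enlarge the control row.

```bash
cat > h.py <<'E'
import numpy as np
from cell import get_calibration
def ray(cam,u,v,z,c=None):
    c=c or get_calibration(cam);K=c["K"];T=c["cam_to_world"]
    d=T[:3,:3]@np.array([(u-K[0,2])/K[0,0],-(v-K[1,2])/K[1,1],-1]);o=T[:3,3]
    return o+d*(z-o[2])/d[2]
def proj(cam,p,c=None):
    c=c or get_calibration(cam);K=c["K"];T=c["cam_to_world"]
    q=T[:3,:3].T@(np.array(p)-T[:3,3]);return K[0,2]-K[0,0]*q[0]/q[2],K[1,2]+K[1,1]*q[1]/q[2]
E
python3 - <<'E'
import cv2
from h import *
im=cv2.imread("pics/top0.png")[180:290,230:430]
cv2.imwrite("pics/c0.png",cv2.resize(im,None,fx=4,fy=4,interpolation=cv2.INTER_CUBIC))
for n,u,v,z in(("start",375,255,108),("rev",400,256,108),("lever",279,249,132)):print(n,ray("top",u,v,z).round(1))
E
```

```text
start [503.4 -96.5 108. ]
rev [ 501.4 -154.4  108. ]
lever [512.9 124.3 132. ]
```

View pics/c0.png

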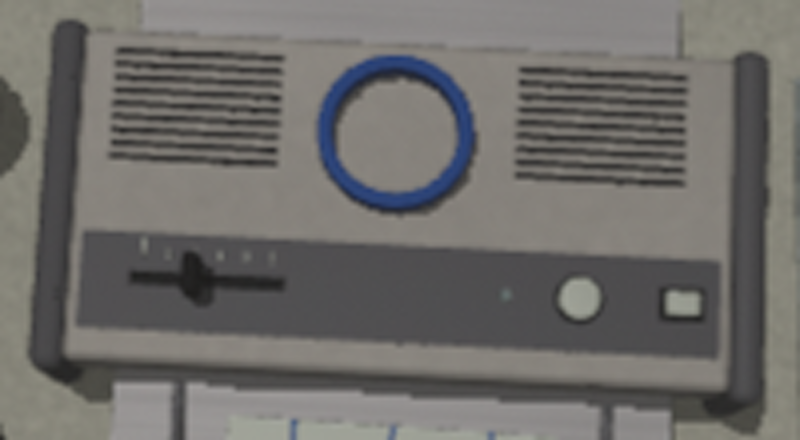

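The lever sits at crop (197,280), in line with the second short tick (ticks at 144 long, 168, ~195, 220, 246, 272). So it is in the second click and needs one more.

```bash
python3 - <<'E'
from h import *
f=lambda x,y,z:ray("top",230+x/4-.4,180+y/4-.4,z)
s=f(580,298,108);r=f(684,303,108);l0=f(144,277.5,100);l5=f(272,284.5,100);lt=f(193,262,132);lb=f(198,283,100)
for n,p in zip("start rev park fifth levtop levbase".split(),(s,r,l0,l5,lt,lb)):print(n,p.round(1))
d=l0-s;print("len",np.hypot(*d[:2]),"yaw",np.arctan2(-d[0],d[1]),"tick span",np.linalg.norm(l0-l5),"keys",np.linalg.norm(s-r),"lev from park",np.linalg.norm((lb-l0)[:2]))
d=s-r;print(np.arctan2(-d[0],d[1]))
a=np.arctan2(-(l0-r)[0],(l0-r)[1]);u=np.array([-np.sin(a),np.cos(a),0])
print("yaw",a,"centre",l0-150*u,s+105*u,r+165*u)
E
```

```text
start [505.5 -95.6 108. ]
rev [ 502.9 -155.8  108. ]
park [517.6 158.3 100. ]
fifth [513.8  83.3 100. ]
levtop [521.8 127.1 132. ]
levbase [514.5 126.6 100. ]
len 254.1956703955996 yaw -0.04759026799613594 tick span 75.07196326495301 keys 60.18976165048095 lev from park 31.825896591996877
-0.04405538082065661
yaw -0.046913507008563705 centre [510.59533021   8.42634889 100.        ] [510.46121259   9.23791924 108.        ] [510.62416543   9.04054439 108.        ]
```

>>> {"op": "arm_command", "data": {
  "targets": [
    {"hand": -1,"x": 0,"y": 0,"z": 0,"yaw": 0.123},
    {"hand": -1,"x": 0,"y": 0,"z": 0,"yaw": 0.123},
    {"hand": -1,"x": 0,"y": 0,"z": 0,"yaw": 0.123},
    {"hand": -1,"x": 0.018,"y": -0.04,"z": 0,"yaw": 0},
    {"hand": -1,"x": 0.018,"y": -0.04,"z": 0,"yaw": 0},
    {"hand": -1,"x": 0.018,"y": -0.04,"z": 0,"yaw": 0},
    {"hand": -1,"x": 0.018,"y": -0.04,"z": 0,"yaw": 0},
    {"hand": -1,"x": 0.018,"y": -0.04,"z": 0,"yaw": 0},
    {"hand": -1,"x": 0.018,"y": -0.04,"z": 0,"yaw": 0},
    {"hand": -1,"x": 0.018,"y": -0.04,"z": 0,"yaw": 0}
  ],
  "newtons": 20
}}

```text
clock: 1.1
eef_pos: [313.3, -246.3, 205.4]
eef_rot: [-3.142, 0.0, -0.048]
wrist_force: [0.4, -0.4, -0.2]
finger_gap: 17.6
finger_force: 0.0
```

>>> {"op": "arm_command", "data": {
  "targets": [
    {"hand": -1,"x": 0.018,"y": -0.04,"z": 0,"yaw": 0},
    {"hand": -1,"x": 0.018,"y": -0.04,"z": 0,"yaw": 0},
    {"hand": -1,"x": 0.018,"y": -0.04,"z": 0,"yaw": 0},
    {"hand": -1,"x": 0.018,"y": -0.04,"z": 0,"yaw": 0},
    {"hand": -1,"x": 0.018,"y": -0.04,"z": 0,"yaw": 0},
    {"hand": -1,"x": 0.018,"y": -0.04,"z": 0,"yaw": 0},
    {"hand": -1,"x": 0.018,"y": -0.04,"z": 0,"yaw": 0},
    {"hand": -1,"x": 0,"y": 0,"z": 0,"yaw": 0},
    {"hand": -1,"x": 0,"y": 0,"z": 0,"yaw": 0}
  ]
}}

```text
clock: 2.0
eef_pos: [451.8, 26.2, 205.0]
eef_rot: [3.141, 0.001, -0.045]
wrist_force: [-0.9, -0.5, 0.4]
finger_gap: 0.4
finger_force: 0.0
```

>>> {"op": "arm_command", "data": {
  "targets": [
    {"hand": -1,"x": 0.015,"y": -0.0345,"z": 0,"yaw": 0},
    {"hand": -1,"x": 0.015,"y": -0.0345,"z": 0,"yaw": 0},
    {"hand": -1,"x": 0.015,"y": -0.0345,"z": 0,"yaw": 0},
    {"hand": -1,"x": 0.0145,"y": -0.0345,"z": 0,"yaw": 0},
    {"hand": -1,"x": 0,"y": 0,"z": 0.025,"yaw": 0},
    {"hand": -1,"x": 0,"y": 0,"z": 0.025,"yaw": 0},
    {"hand": -1,"x": 0,"y": 0,"z": 0,"yaw": 0}
  ]
}}

```text
clock: 2.7
eef_pos: [516.6, 159.1, 152.6]
eef_rot: [3.14, 0.005, -0.049]
wrist_force: [0.3, -0.5, 0.3]
finger_gap: 0.8
finger_force: 0.0
```

```bash
python3 - <<'E'
from h import *
from cell import *
import cv2,pickle
c=get_calibration("wrist");im=camera("wrist");cv2.imwrite("pics/w1.png",im[...,::-1]);pickle.dump(c,open("w1.pkl","wb"))
print(manip.read_state()["eef_pos"],c["cam_to_world"].round(2))
u=np.array([.0469,.9989]);o=np.array([510.5,9])
for n,y,z in(("lever",120,132),("start",-105,108)):print(n,proj("wrist",[*(o+y*u),z],c))
print("tip",proj("wrist",manip.read_state()["eef_pos"],c))
E
```

```text
[517.49477281 159.36434094 154.7715409 ] [[-5.0000e-02  9.6000e-01  2.9000e-01  6.0106e+02]
 [-1.0000e+00 -5.0000e-02 -1.0000e-02  1.5624e+02]
 [ 0.0000e+00 -2.9000e-01  9.6000e-01  3.3180e+02]
 [ 0.0000e+00  0.0000e+00  0.0000e+00  1.0000e+00]]
lever (np.float64(382.2476648604548), np.float64(285.38246928217075))
start (np.float64(758.3571252514575), np.float64(269.0546300828488))
tip (np.float64(324.9922812289208), np.float64(304.08281437393225))
```

View pics/w1.png

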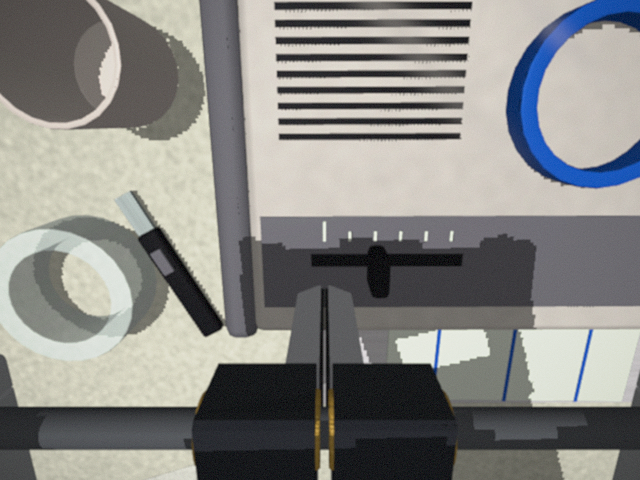

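The wrist view agrees. The lever is at column 378, beside the second short tick (375), the third tick is at 400, and the fingertip is clear at about column 325. Next is the descent to 14 mm above the deck, then a gentle approach.

>>> {"op": "arm_command", "data": {
  "targets": [
    {"hand": -1,"x": 0,"y": 0,"z": 0.015,"yaw": 0},
    {"hand": -1,"x": 0,"y": 0,"z": 0.015,"yaw": 0},
    {"hand": -1,"x": 0,"y": 0,"z": 0.01,"yaw": 0},
    {"hand": -1,"x": 0,"y": 0,"z": 0,"yaw": 0},
    {"hand": -1,"x": 0,"y": 0,"z": 0,"yaw": 0}
  ]
}}

```text
clock: 3.25
eef_pos: [518.5, 160.5, 116.5]
eef_rot: [-3.141, -0.001, -0.048]
wrist_force: [0.1, 0.3, 0.3]
finger_gap: 0.8
finger_force: 0.0
```

>>> {"op": "arm_command", "data": {
  "targets": [
    {"hand": -1,"x": 0,"y": 0.003,"z": 0,"yaw": 0},
    {"hand": -1,"x": 0,"y": 0.003,"z": 0,"yaw": 0},
    {"hand": -1,"x": 0,"y": 0.003,"z": 0,"yaw": 0},
    {"hand": -1,"x": 0,"y": 0,"z": 0,"yaw": 0},
    {"hand": -1,"x": 0,"y": 0,"z": 0,"yaw": 0}
  ]
}}

```text
clock: 3.75
eef_pos: [517.6, 151.7, 115.6]
eef_rot: [-3.142, -0.0, -0.047]
wrist_force: [0.9, -0.4, -0.1]
finger_gap: 0.6
finger_force: 0.0
```

>>> {"op": "arm_command", "data": {
  "targets": [
    {"hand": -1,"x": 0,"y": 0.002,"z": 0,"yaw": 0},
    {"hand": -1,"x": 0,"y": 0,"z": 0,"yaw": 0},
    {"hand": -1,"x": 0,"y": 0,"z": 0,"yaw": 0}
  ]
}}

```text
clock: 4.05
eef_pos: [517.5, 149.8, 115.5]
eef_rot: [-3.142, -0.0, -0.047]
wrist_force: [-0.0, 0.6, -1.2]
finger_gap: 0.7
finger_force: 0.0
```

>>> {"op": "arm_command", "data": {
  "targets": [
    {"hand": -1,"x": 0,"y": 0.002,"z": 0,"yaw": 0},
    {"hand": -1,"x": 0,"y": 0,"z": 0,"yaw": 0},
    {"hand": -1,"x": 0,"y": 0,"z": 0,"yaw": 0}
  ]
}}

```text
clock: 4.35
eef_pos: [517.4, 147.7, 115.4]
eef_rot: [-3.142, 0.0, -0.047]
wrist_force: [-0.2, 0.5, -0.9]
finger_gap: 0.2
finger_force: 0.0
```

>>> {"op": "arm_command", "data": {
  "targets": [
    {"hand": -1,"x": 0,"y": 0.002,"z": 0,"yaw": 0},
    {"hand": -1,"x": 0,"y": 0,"z": 0,"yaw": 0},
    {"hand": -1,"x": 0,"y": 0,"z": 0,"yaw": 0}
  ]
}}

```text
clock: 4.65
eef_pos: [517.3, 145.9, 115.5]
eef_rot: [-3.141, -0.0, -0.047]
wrist_force: [0.6, 2.0, -0.3]
finger_gap: 0.1
finger_force: 1.1
```

>>> {"op": "arm_command", "data": {
  "targets": [
    {"hand": -1,"x": 0,"y": 0.002,"z": 0,"yaw": 0},
    {"hand": -1,"x": 0,"y": 0,"z": 0,"yaw": 0},
    {"hand": -1,"x": 0,"y": 0,"z": 0,"yaw": 0}
  ]
}}

```text
clock: 4.95
eef_pos: [517.2, 143.7, 115.5]
eef_rot: [3.142, 0.0, -0.047]
wrist_force: [-0.3, 2.0, 0.3]
finger_gap: 0.2
finger_force: 1.0
```

>>> {"op": "arm_command", "data": {
  "targets": [
    {"hand": -1,"x": 0,"y": 0.002,"z": 0,"yaw": 0},
    {"hand": -1,"x": 0,"y": 0,"z": 0,"yaw": 0},
    {"hand": -1,"x": 0,"y": 0,"z": 0,"yaw": 0}
  ]
}}

```text
clock: 5.25
eef_pos: [517.2, 141.6, 115.5]
eef_rot: [3.141, -0.0, -0.047]
wrist_force: [-0.3, 1.0, 0.4]
finger_gap: 0.5
finger_force: 0.5
```

>>> {"op": "arm_command", "data": {
  "targets": [
    {"hand": -1,"x": 0,"y": 0.0015,"z": 0,"yaw": 0},
    {"hand": -1,"x": 0,"y": 0,"z": 0,"yaw": 0},
    {"hand": -1,"x": 0,"y": 0,"z": 0,"yaw": 0}
  ]
}}

```text
clock: 5.55
eef_pos: [517.1, 140.2, 115.4]
eef_rot: [3.141, 0.0, -0.047]
wrist_force: [0.3, 1.4, -0.4]
finger_gap: 1.0
finger_force: 0.2
```

>>> {"op": "arm_command", "data": {
  "targets": [
    {"hand": -1,"x": 0,"y": 0.001,"z": 0,"yaw": 0},
    {"hand": -1,"x": 0,"y": 0,"z": 0,"yaw": 0},
    {"hand": -1,"x": 0,"y": 0,"z": 0,"yaw": 0}
  ]
}}

```text
clock: 5.85
eef_pos: [517.0, 139.2, 115.4]
eef_rot: [3.141, 0.0, -0.047]
wrist_force: [0.4, -0.1, 0.2]
finger_gap: 0.5
finger_force: 0.0
```

>>> {"op": "arm_command", "data": {
  "targets": [
    {"hand": -1,"x": 0,"y": 0.001,"z": 0,"yaw": 0},
    {"hand": -1,"x": 0,"y": 0,"z": 0,"yaw": 0},
    {"hand": -1,"x": 0,"y": 0,"z": 0,"yaw": 0}
  ]
}}

```text
clock: 6.15
eef_pos: [517.0, 138.2, 115.4]
eef_rot: [3.142, 0.0, -0.047]
wrist_force: [-0.5, 0.3, -0.1]
finger_gap: 0.5
finger_force: 0.0
```

```bash
python3 - <<'E'
from h import *
from cell import *
import cv2
im=camera("wrist");cv2.imwrite("pics/w2.png",cv2.resize(im[200:340,250:500,::-1],None,fx=3,fy=3))
s=manip.read_state();print(s["clock"],s["eef_pos"],s["wrist_force"])
E
```

```text
6.2 [516.96805178 138.25652114 115.45029216] [-0.30103689  0.01928144  0.25127438]
```

View pics/w2.png

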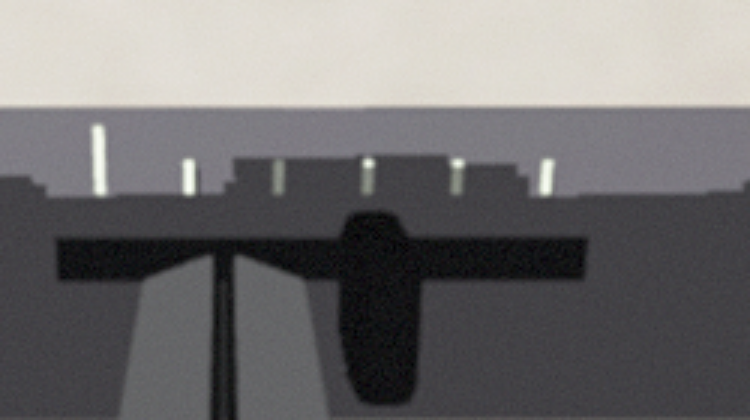

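The lever has snapped to the third short tick (column 368 in the crop), with the fingertip clear behind it. Next I back off, lift and move over the start key.

>>> {"op": "arm_command", "data": {
  "targets": [
    {"hand": -1,"x": 0,"y": -0.006,"z": 0,"yaw": 0},
    {"hand": -1,"x": 0,"y": 0,"z": -0.03,"yaw": 0},
    {"hand": -1,"x": 0,"y": 0,"z": -0.03,"yaw": 0},
    {"hand": -1,"x": 0,"y": 0.04,"z": 0,"yaw": 0},
    {"hand": -1,"x": 0,"y": 0.04,"z": 0,"yaw": 0},
    {"hand": -1,"x": 0,"y": 0.04,"z": 0,"yaw": 0},
    {"hand": -1,"x": 0,"y": 0.04,"z": 0,"yaw": 0},
    {"hand": -1,"x": 0,"y": 0.04,"z": 0,"yaw": 0},
    {"hand": -1,"x": 0,"y": 0.04,"z": 0,"yaw": 0},
    {"hand": -1,"x": 0,"y": 0,"z": 0,"yaw": 0}
  ]
}}

```text
clock: 7.2
eef_pos: [505.7, -98.7, 175.4]
eef_rot: [3.141, -0.0, -0.051]
wrist_force: [0.4, 0.8, 0.1]
finger_gap: 0.8
finger_force: 0.0
```

>>> {"op": "arm_command", "data": {
  "targets": [
    {"hand": -1,"x": 0,"y": 0,"z": 0.025,"yaw": 0},
    {"hand": -1,"x": 0,"y": 0,"z": 0.02,"yaw": 0},
    {"hand": -1,"x": 0,"y": 0,"z": 0,"yaw": 0},
    {"hand": -1,"x": 0,"y": 0,"z": 0,"yaw": 0}
  ]
}}

```text
clock: 7.6
eef_pos: [506.2, -94.9, 131.0]
eef_rot: [-3.141, -0.0, -0.047]
wrist_force: [0.4, 0.1, -0.1]
finger_gap: 0.6
finger_force: 0.0
```

```bash
python3 - <<'E'
from h import *
from cell import *
import cv2
c=get_calibration("wrist");s=manip.read_state();im=camera("wrist");cv2.imwrite("pics/w3.png",im[...,::-1])
print(s["clock"],s["eef_pos"],"key",proj("wrist",[505.6,-95.9,108],c),"tip",proj("wrist",s["eef_pos"],c))
E
```

```text
7.6 [506.21748058 -94.86479448 130.98204147] key (np.float64(327.36334487223667), np.float64(286.5723426506377)) tip (np.float64(325.56573123845936), np.float64(303.81118475615983))
```

View pics/w3.png

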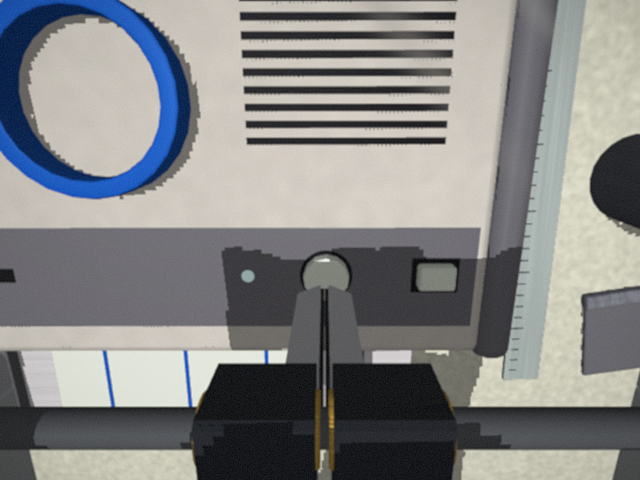

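The start key is under the fingertip at about (326,277), roughly 4 mm further +x than expected; the reverse key is clear at (437,276). I'll shift +3 mm and press.

>>> {"op": "arm_command", "data": {
  "targets": [
    {"hand": -1,"x": 0.003,"y": 0.001,"z": 0.01,"yaw": 0},
    {"hand": -1,"x": 0,"y": 0,"z": 0.009,"yaw": 0},
    {"hand": -1,"x": 0,"y": 0,"z": 0,"yaw": 0},
    {"hand": -1,"x": 0,"y": 0,"z": 0,"yaw": 0}
  ]
}}

```text
clock: 8.05
eef_pos: [508.8, -96.6, 111.3]
eef_rot: [-3.141, 0.001, -0.047]
wrist_force: [0.0, 0.1, 0.4]
finger_gap: 0.5
finger_force: 0.0
```

>>> {"op": "arm_command", "data": {
  "targets": [
    {"hand": -1,"x": 0,"y": 0,"z": 0.003,"yaw": 0},
    {"hand": -1,"x": 0,"y": 0,"z": 0.002,"yaw": 0},
    {"hand": -1,"x": 0,"y": 0,"z": 0,"yaw": 0},
    {"hand": -1,"x": 0,"y": 0,"z": 0,"yaw": 0}
  ]
}}

```text
clock: 8.45
eef_pos: [509.1, -96.6, 106.7]
eef_rot: [3.141, -0.001, -0.047]
wrist_force: [0.7, -0.1, 3.6]
finger_gap: 0.5
finger_force: 1.2
```

>>> {"op": "arm_command", "data": {
  "targets": [
    {"hand": -1,"x": 0,"y": 0,"z": 0.002,"yaw": 0},
    {"hand": -1,"x": 0,"y": 0,"z": 0,"yaw": 0},
    {"hand": -1,"x": 0,"y": 0,"z": 0,"yaw": 0}
  ]
}}

```text
clock: 8.75
eef_pos: [509.1, -96.6, 104.6]
eef_rot: [3.141, -0.001, -0.047]
wrist_force: [2.2, -0.8, 3.7]
finger_gap: 0.6
finger_force: 1.9
```

>>> {"op": "arm_command", "data": {
  "targets": [
    {"hand": -1,"x": 0,"y": 0,"z": 0.0015,"yaw": 0},
    {"hand": -1,"x": 0,"y": 0,"z": 0,"yaw": 0},
    {"hand": -1,"x": 0,"y": 0,"z": 0,"yaw": 0}
  ]
}}

```text
clock: 9.05
eef_pos: [509.1, -96.7, 103.2]
eef_rot: [3.141, -0.001, -0.047]
wrist_force: [0.4, 0.8, 7.1]
finger_gap: 0.1
finger_force: 3.3
```

>>> {"op": "arm_command", "data": {
  "targets": [
    {"hand": -1,"x": 0,"y": 0,"z": 0.001,"yaw": 0},
    {"hand": -1,"x": 0,"y": 0,"z": 0,"yaw": 0},
    {"hand": -1,"x": 0,"y": 0,"z": 0,"yaw": 0}
  ]
}}

```text
clock: 9.35
eef_pos: [509.2, -96.7, 103.0]
eef_rot: [3.141, -0.001, -0.047]
wrist_force: [-3.4, 0.8, 16.9]
finger_gap: 0.9
finger_force: 8.0
```

Bottomed out: 17 N and no further travel. Now I release and lift, then check.

>>> {"op": "arm_command", "data": {
  "targets": [
    {"hand": -1,"x": 0,"y": 0,"z": -0.01,"yaw": 0},
    {"hand": -1,"x": 0,"y": 0,"z": -0.03,"yaw": 0},
    {"hand": -1,"x": 0,"y": 0,"z": -0.04,"yaw": 0},
    {"hand": -1,"x": -0.04,"y": 0,"z": -0.02,"yaw": 0},
    {"hand": -1,"x": -0.045,"y": 0,"z": 0,"yaw": 0},
    {"hand": -1,"x": -0.045,"y": 0,"z": 0,"yaw": 0},
    {"hand": -1,"x": 0,"y": 0,"z": 0,"yaw": 0},
    {"hand": -1,"x": 0,"y": 0,"z": 0,"yaw": 0}
  ]
}}

```text
clock: 10.15
eef_pos: [378.8, -90.5, 202.3]
eef_rot: [3.141, -0.001, -0.048]
wrist_force: [-0.3, 0.7, -0.0]
finger_gap: 0.7
finger_force: 0.0
```

```bash
python3 - <<'E'
from cell import *
import cv2
im=camera("top");cv2.imwrite("pics/t2.png",cv2.resize(im[180:330,150:500,::-1],None,fx=2.2,fy=2.2,interpolation=cv2.INTER_CUBIC))
s=manip.read_state();print(s["clock"],s["eef_pos"],s["wrist_force"])
E
```

```text
10.2 [379.43051087 -90.54606696 202.17677403] [ 0.69467772 -1.47824873  0.6573291 ]
```

View pics/t2.png

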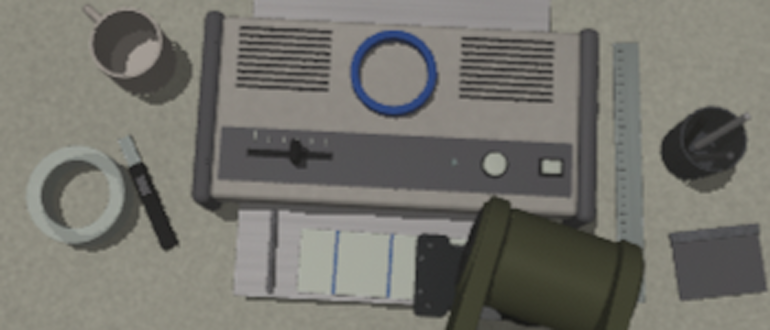

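The lever stands at (298,152), in the third click. The tape roll, strip and other loose items are where they were, and the arm is clear.

```bash
python3 -c "
from cell import manip;print(manip.sign_off())"
```

```text
the job is handed in; nothing more can be done
None
```

The selector lever is in the third click (it started in the second), the start key was pressed to the bottom and let go, nothing else was touched, and the job was handed in at about 10 s.

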